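Load the two-bay label dispenser and slide its spindle through

ROBOT

A 6-joint arm with a two-finger parallel gripper is mounted at the origin on a cart in front of the work surface, level with it; the furniture and walls round the work are solid. World frame = base frame: x ahead of the robot, y to its left, z up, the work surface at z = 0. Lengths are in m, angles in degrees, forces in N, time in s.
With the tool pointing down it reaches from about 0.4 to 0.825 m from the base axis. Payload 7 kg.
Tool frame: the origin (TCP) lies on the centre line of the jaws, within the pads' length; the fingertips stand r.nose_length ahead of it and the grasp point (between the pads) lies 2 mm behind it (r.nose_length is the distance from the TCP to the fingertips, in m); z points along the fingers, y is the direction in which the jaws open and shut (so a half turn about z gives the same grasp; the last joint's range is limited). The gripper opens to 88 mm and grips with 3 to 60 N. Pads are 19 mm wide; open, the fingers measure 130 mm over their backs; the gripper's body (78 mm by 193 mm) begins 47 mm behind the grasp point.
Start: joints at [84.345, 20.546, 0.682, 0, -70.136, -16.507], TCP at [0.255, 0.625, 0.244] pointing down, gripper open.
Joint ranges: [-176.03, 176.03], [-82.01, 121.73], [-58.28, 71.71], [-173.87, 95.51], [-174.79, -0.11], [-173.66, 173.66]. Speed limits (degrees/s): [136.94, 136.94, 172.46, 180, 180, 180].

INTERFACE

Orientations are given as [roll, pitch, yaw] about the fixed x, y, z axes, in that order (R = Rz(yaw) Ry(pitch) Rx(roll)).
In Python, from plant import r gives the robot as it stands.
- The arm moves only by the tool apply_moves, never from a script. Its argument "targets" is a list of rows, each a list of 3 entries, a list of its own where there are three numbers: the shift along the tool's x, y, z scaled (see below), then the turn, a rotation vector about the tool's x, y, z scaled (see below), then the finger opening in mm, from 0 to 87.6. A call has 1 to 5 rows; each row shifts and turns the pose as measured when the row begins, along the tool's axes as they then stand; what a row does not reach is not made up. The controller multiplies each number of a shift by 0.04 m and each number of a turn by 8 degrees. A row lasts 1/10 s, in which the tool goes at most 50 mm and 8.59 degrees, less where a joint would pass 70% of its speed; a pose out of reach is approached as far as the arm can. A call with a number of a shift or a turn outside -1 to 1 is refused whole. A call with a gripper value outside its range is refused whole. The fingers move at their own pace and stop on an object; "squeeze" is the grip in N (left out, the last holds). Time passes only in rows, so rows that do not move let the fingers close. It gives the time, the measured TCP pose, the force and the opening at its end, in the units of the state.
- r.get_state(): the state, without advancing time (a new reading comes with each control period).
- r.capture(name): name is "side" or "top" or "wrist"; returns a dict with "img" (384x512x3 uint8, blue, green, red), "z_map" (384x512 float32, m along the optical axis (not along the pixel's ray), 0 where there is no reading), "fx", "fy", "cx", "cy" (pixels), "camera_from_world" (4x4, takes a point from world to camera coordinates); the wrist camera has in their place "mount" (4x4, takes a point from camera to tool coordinates, whose origin is the TCP and whose axes are the flange's). Camera axes: x right, y up, looking along -z (the intrinsics and any distortion apply to the point x, -y, -z); pixel columns grow to the right and rows downward; lengths in m; the calibration is good to about 2 mm. A picture is of the moment at which its call begins: read the wrist's pose just before it.
- r.close_job(): hands the job in, once; it reports no verdict.
The state is a dict: "time_s": time; "joints": joint angles; "qd": joint speeds; "joint_torque": joint torques, N m; "tcp_pos": TCP position; "eef_rot": TCP orientation; "contact_force": force on the tool from outside, world axes, zero at the start; "moment": the same for the moment, N m; "gripper_width": finger opening in m.
Only numpy, scipy, OpenCV 4.12 (cv2) and the standard library are available. Lean on these libraries where they do the work, as an engineer would, in place of code of your own. Each camera call takes 0.05 s, during which the arm holds its last target.

TASK

Load the counter's label dispenser: stand the wide eight-sided cassette in its wide bay and the narrow one in its narrow bay, so that their bores line up with the holes in the cheeks, then slide the spindle through everything until its knob is fully home against the guide block. Leave the other things on the counter where they are.

Things in the scene. Friction and masses are not known exactly. Their poses are not given: they have to be found in the camera images.
- dispenser: Grey label dispenser fixed to the counter, 324 mm long (local y), 84 mm deep (local x). Origin on the counter under the guide block's +y face. Spindle axis: along local y at x = 0, z = 40 mm. From +y to -y: trough (y +165 to 0 mm), guide block (0 to -40), wide bay (-40 to -94), middle cheek (8 mm), narrow bay (-102 to -140), end cheek (to -148).
- guide_mouth (a point): Mouth of the guide block's hole on the spindle axis, 40 mm up, axes as the dispenser's; the knob stops here. Block and cheeks: 50 mm deep in x, 62 mm high, each with a round 17 mm hole on the axis. The trough to +y of it is open on top and at its end: floor 21 mm above the counter, 40 mm wide, walls 30 mm high.
- wide_bay (a point): Where the wide cassette's centre belongs: centre of the wide bay (54 mm along y), on the spindle axis, 40 mm above the counter; axes as the dispenser's. Both bays: floor 8 mm above the counter, open on top and to -x and +x; a 5 mm high rib along y on each side, inner faces 23 mm from the axis, leaves a standing cassette 5 mm play each way in x.
- narrow_bay (a point): Where the narrow cassette's centre belongs: centre of the narrow bay (38 mm along y), on the spindle axis, 40 mm above the counter; axes as the dispenser's.
- wide_cassette_center (a point): Centre of the wide cassette: loose grey eight-sided shell standing on a flat, 64 mm across flats (flats 26 mm wide), 46 mm thick along its own y, 24 mm bore along y. Centre 32 mm above what it stands on. 0.11 to 0.22 kg. Its +x and -x faces are upright flats, 64 mm apart, to grasp.
- narrow_cassette_center (a point): Centre of the narrow cassette: the same eight-sided shell and axes, 64 mm across flats, 24 mm bore, but 30 mm thick along its own y. Stands on a flat on the counter, centre 32 mm up. 0.08 to 0.17 kg.
- spindle_head (a point): Centre of the outer (+y) face of the spindle's round black knob (36 mm diameter, 20 mm thick). The loose spindle (180 mm long, 0.22 kg) lies in the trough along the dispenser's y, free to slide; axis 39 mm up, tip already 10 to 36 mm inside the guide block. Pushed along -y it goes home when the knob meets the block: this point then at y = +20 mm in the dispenser's frame.
- spindle_tip (a point): Tip of the spindle, 180 mm along its own -y from spindle_head. Shank 14 mm diameter, 160 mm long, the last 20 mm tapered to 6 mm. When home it stands 12 mm out of the end cheek.
- bottle: Bystander: white squeeze bottle with a nozzle cap, 50 mm diameter, 167 mm tall, standing in front of the dispenser. Origin under its centre.
- paper_roll: Bystander: pink paper roll lying flat at the left, 130 x 105 x 25 mm with its tail. Origin under its centre.
- jar: Bystander: round green tin behind the dispenser, 63 mm diameter, 23 mm high. Origin under its centre.
- tag_tool: Bystander: dark tagging gun lying on its side on the counter at the right, 110 x 167 x 20 mm. Origin under its centre.
Mind the look-alikes: they are no part of the job. Leave any pink look-alike of the part that bears wide_cassette_center alone.

How it is judged (in metres and radians):
On the way:
1. both cassettes stand in their own bays (x of wide_cassette_center in the frame of wide_bay between -0.008 and 0.008 m and y of wide_cassette_center in the frame of wide_bay between -0.006 and 0.006 m and z of wide_cassette_center in the frame of wide_bay below 0.006 m and x of narrow_cassette_center in the frame of narrow_bay between -0.008 and 0.008 m and y of narrow_cassette_center in the frame of narrow_bay between -0.006 and 0.006 m and z of narrow_cassette_center in the frame of narrow_bay below 0.006 m), for 0.2 s.
At the end, for the whole second after the job is handed in: Spindle knob within 5 mm of the guide block, shank through both cassettes and cheeks, within 0.05 rad of the axis. Each cassette's centre is within 8 mm of its own bay's centre across and in height and 6 mm along the axis, its bore within 0.25 rad of the axis (y of spindle_head in the frame of dispenser below 0.025 m and y of spindle_tip in the frame of dispenser below -0.155 m and angle between the y axis of spindle_head and the y axis of dispenser, either way round below 0.05 rad and x of wide_cassette_center in the frame of wide_bay between -0.008 and 0.008 m and y of wide_cassette_center in the frame of wide_bay between -0.006 and 0.006 m and z of wide_cassette_center in the frame of wide_bay between -0.008 and 0.008 m and angle between the y axis of each of wide_cassette_center, narrow_cassette_center and the y axis of dispenser, either way round below 0.25 rad and x of narrow_cassette_center in the frame of narrow_bay between -0.008 and 0.008 m and y of narrow_cassette_center in the frame of narrow_bay between -0.006 and 0.006 m and z of narrow_cassette_center in the frame of narrow_bay between -0.008 and 0.008 m); the robot touches nothing.
It fails at once if a bystander is knocked over or shifted by more than 40 mm (distance of any of bottle, tag_tool, paper_roll, jar from where it was at the start of the episode above 0.04 m or angle between bottle's own z axis and vertical above 0.6 rad).
It also fails if it takes over 70 s, if anything falls off the work surface, if the arm or the gripper's body presses on something with over 40 N, if the wrist force passes 120 N, or if a joint passes its speed limit or range.

## Working session

There is one attempt and no reset: what is moved stays moved. The work goes in short steps, Python scripts to look and compute and a tool call to move; the robot and the scene stay as the last step left them, time stands still between calls to the robot, and variables do not carry over. Pictures are saved under pics/ and viewed, and the job is handed in when it is done.

Besides the shell and the picture viewer there is one more tool, called after "Request:" as name([rows], argument=value, ...), one row to a line, values as JSON. apply_moves: Moves the arm, as the interface text tells. Its arguments: {"type":"object","properties":{"targets":{"type":"array","items":{"type":"array"}},"squeeze":{"type":"number"}},"required":["targets"]}

```bash
ls; mkdir -p pics; python3 - <<'E'
from plant import r
import cv2,numpy as np
s=r.get_state(); print({k:np.round(v,4) for k,v in s.items()}, r.nose_length)
for n in("side","top","wrist"):
    c=r.capture(n); cv2.imwrite(f"pics/{n}0.png",c["img"]); np.savez(f"{n}0.npz",**c)
    print(n,c["fx"],c["fy"],c["cx"],c["cy"],[k for k in c]); print(np.round(c.get("camera_from_world",c.get("mount")),4))
E
```

```text
pics
{'time_s': np.float64(0.0), 'joints': array([ 8.43445e+01,  2.05920e+01,  6.33300e-01, -1.92000e-02,
       -7.01375e+01, -1.65066e+01]), 'qd': array([-0.0851,  0.0078, -0.005 ,  0.0118, -0.0045, -0.1169]), 'joint_torque': array([ 6.00000e-04, -5.82716e+01,  2.93055e+01,  6.99730e+00,
        7.00000e-03, -2.00000e-04]), 'tcp_pos': array([0.2545, 0.6247, 0.2426]), 'eef_rot': array([ 1.799026e+02, -1.000000e-02, -2.216870e+01]), 'contact_force': array([ 0.2091, -0.1279, -0.0744]), 'moment': array([ 0.0163, -0.009 ,  0.0178]), 'gripper_width': np.float64(0.0874)} 0.017
side 473.33853625561335 473.33853625561335 255.59845746216615 193.87397202389405 ['img', 'z_map', 'fx', 'fy', 'cx', 'cy', 'camera_from_world']
[[ 0.8981 -0.4398  0.0028 -0.543 ]
 [ 0.2988  0.6148  0.7299 -0.2083]
 [-0.3228 -0.6547  0.6836 -1.2719]
 [ 0.      0.      0.      1.    ]]
top 404.8778256621252 404.8778256621252 252.87212888439242 187.2824694948889 ['img', 'z_map', 'fx', 'fy', 'cx', 'cy', 'camera_from_world']
[[-0.025  -0.9992 -0.0313  0.0363]
 [ 0.9975 -0.027   0.0654 -0.5846]
 [-0.0662 -0.0296  0.9974 -1.2565]
 [ 0.      0.      0.      1.    ]]
wrist 340.86065206523796 340.86065206523796 257.4019825766435 185.1469127962087 ['img', 'z_map', 'fx', 'fy', 'cx', 'cy', 'mount']
[[-2.000e-03  9.675e-01  2.528e-01  6.850e-02]
 [ 1.000e+00  2.000e-03  3.000e-04  1.700e-03]
 [-2.000e-04  2.528e-01 -9.675e-01 -1.393e-01]
 [ 0.000e+00  0.000e+00  0.000e+00  1.000e+00]]
```

View pics/side0.png

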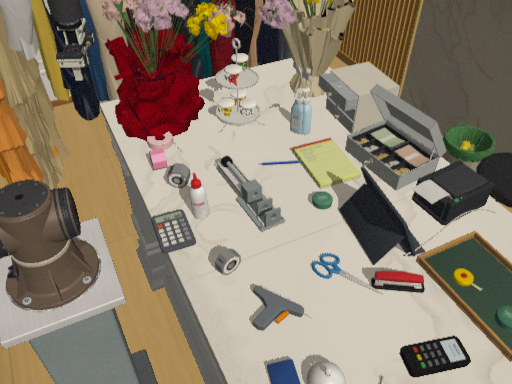

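View pics/top0.png

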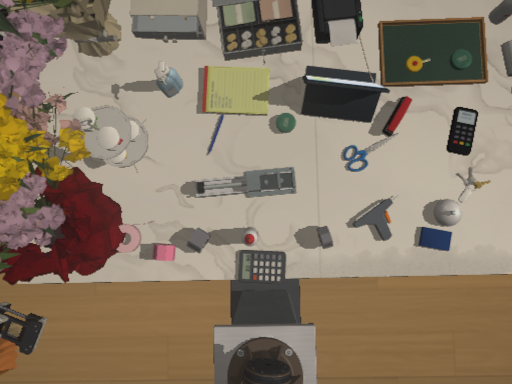

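View pics/wrist0.png

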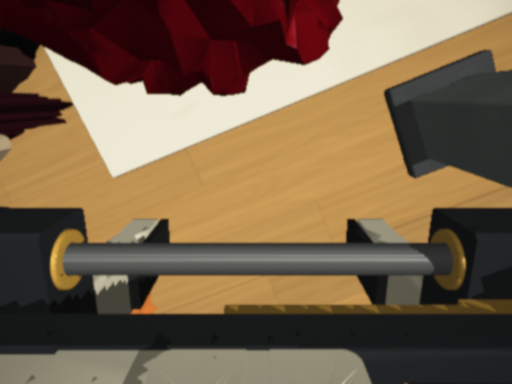

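```bash
cat > h.py <<'E'
import numpy as np,cv2
def load(n): return dict(np.load(n))
def cloud(c,T_wc=None):
    d=c["z_map"];v,u=np.mgrid[:d.shape[0],:d.shape[1]]
    P=np.stack([(u-c["cx"])/c["fx"]*d,-(v-c["cy"])/c["fy"]*d,-d],-1)
    W=np.linalg.inv(c["camera_from_world"]) if T_wc is None else T_wc
    Q=P@W[:3,:3].T+W[:3,3]; Q[d==0]=np.nan; return Q
def ray(c,u,v,z,T_wc=None):
    W=np.linalg.inv(c["camera_from_world"]) if T_wc is None else T_wc
    d=W[:3,:3]@np.array([(u-c["cx"])/c["fx"],-(v-c["cy"])/c["fy"],-1]);o=W[:3,3]
    return o+d*(z-o[2])/d[2]
def proj(c,p,T_wc=None):
    M=c["camera_from_world"] if T_wc is None else np.linalg.inv(T_wc)
    q=M[:3,:3]@np.asarray(p,float)+M[:3,3]
    return np.array([c["cx"]-c["fx"]*q[0]/q[2], c["cy"]+c["fy"]*q[1]/q[2]])
def wristT(s,c):
    from scipy.spatial.transform import Rotation as R
    T=np.eye(4);T[:3,:3]=R.from_euler("xyz",s["eef_rot"],degrees=True).as_matrix();T[:3,3]=s["tcp_pos"]
    return T@c["mount"]
E
python3 - <<'E'
from h import *
t=load("top0.npz");s=load("side0.npz")
a=t["img"][140:290,140:350]; b=s["img"][140:290,140:310]
cv2.imwrite("pics/c1.png",cv2.resize(a,None,fx=3.8,fy=3.8,interpolation=2))
cv2.imwrite("pics/c2.png",cv2.resize(b,None,fx=4,fy=4,interpolation=2))
Q=cloud(t)
for n,(u,v) in dict(pink=(165,252),g1=(199,239),g2=(325,237),bot=(251,237),knob=(200,187),block=(255,182),jar=(286,122),tag=(375,215),counter=(230,215)).items():
    print(n,np.round(np.nanmedian(Q[v-2:v+3,u-2:u+3].reshape(-1,3),0),3))
E
```

```text
pink [0.393 0.291 0.063]
g1 [0.43  0.187 0.065]
g2 [ 0.427 -0.193  0.064]
bot [0.436 0.026 0.137]
knob [0.588 0.182 0.056]
block [0.599 0.013 0.062]
jar [ 0.789 -0.089  0.024]
tag [ 0.489 -0.356  0.021]
counter [0.5   0.097 0.001]
```

View pics/c1.png

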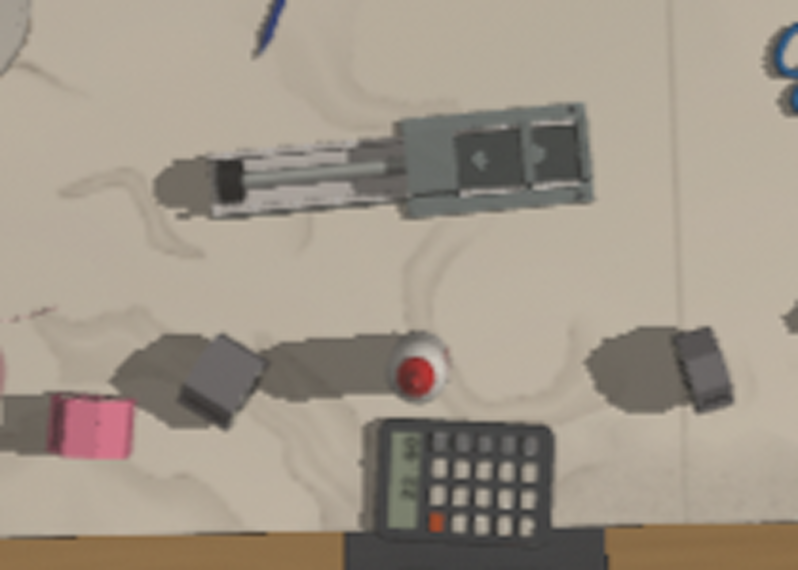

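View pics/c2.png

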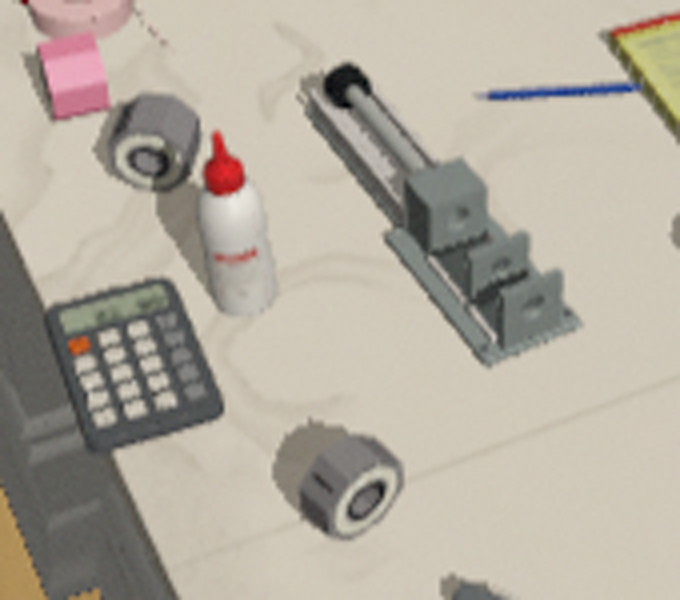

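```bash
cat > m.py <<'E'
from h import *
def rect(P):
    (c,sz,a)=cv2.minAreaRect((P[:,:2]*1000).astype(np.float32)); return np.round(c,1),np.round(sz,1),round(a,1)
def region(Q,x,y,z): 
    P=Q.reshape(-1,3); m=(P[:,0]>x[0])&(P[:,0]<x[1])&(P[:,1]>y[0])&(P[:,1]<y[1])&(P[:,2]>z[0])&(P[:,2]<z[1]); return P[m]
E
python3 - <<'E'
from m import *
for n in("top0.npz","side0.npz"):
    Q=cloud(load(n)); print(n)
    for nm,x,y,z in [("disp top",(.5,.7),(-.13,.06),(.057,.067)),("disp all",(.5,.7),(-.13,.06),(.004,.07)),("disp whole",(.5,.7),(-.15,.21),(.003,.07)),("wide top",(.37,.49),(.13,.24),(.060,.069)),("wide",(.37,.49),(.13,.24),(.02,.069)),
      ("narrow top",(.37,.49),(-.25,-.14),(.060,.069)),("narrow",(.37,.49),(-.25,-.14),(.02,.07)),("knob",(.55,.63),(.14,.22),(.045,.07)),("bottle",(.39,.49),(-.02,.08),(.02,.2)),("pink",(.33,.45),(.25,.32),(.02,.07))]:
        P=region(Q,x,y,z); print(nm,len(P),rect(P) if len(P)>5 else"", np.round(np.median(P,0),4) if len(P) else "")
E
```

```text
top0.npz
disp top 285 (array([601.3, -33.7]), array([ 50. , 147.8]), 3.1) [0.6011 0.0127 0.0625]
disp all 1569 (array([598.9, -34.5]), array([188.8, 198.3]), 88.4) [ 0.5996 -0.0294  0.0102]
disp whole 3131 (array([600.1,  30. ]), array([359.4, 199.4]), 89.8) [0.5955 0.0257 0.0101]
wide top 170 (array([425.7, 194.6]), array([46.2, 43.7]), 56.7) [0.4243 0.1938 0.0637]
wide 350 (array([424.9, 194.6]), array([47.1, 64.3]), 56.8) [0.4267 0.1919 0.0596]
narrow top 115 (array([ 425.2, -194.5]), array([38.8, 30.9]), 19.1) [ 0.4243 -0.1935  0.0638]
narrow 246 (array([ 425.3, -194. ]), array([63.6, 31.3]), 15.4) [ 0.4271 -0.1926  0.0593]
knob 98 (array([590.9, 168.5]), array([31.7, 56.1]), 14.9) [0.5882 0.1797 0.0522]
bottle 248 (array([434.8,  33.8]), array([47.3, 47.6]), 88.4) [0.4366 0.0317 0.1102]
pink 308 (array([391.7, 295.6]), array([49.7, 47.1]), 86.1) [0.3927 0.2924 0.0607]
side0.npz
disp top 273 (array([600.2, -35.6]), array([ 51.7, 154.1]), 3.6) [0.5987 0.0029 0.0617]
disp all 1397 (array([599.5, -34.6]), array([188. , 198.2]), 88.9) [ 0.5904 -0.0496  0.0244]
disp whole 2270 (array([600.3,  29.2]), array([198.4, 358.2]), 0.1) [0.5871 0.0011 0.0218]
wide top 107 (array([424.7, 191.8]), array([53.2, 36.9]), 60.0) [0.4245 0.1904 0.0632]
wide 380 (array([423.8, 192.2]), array([53.6, 66. ]), 58.0) [0.4233 0.1826 0.0516]
narrow top 127 (array([ 422.5, -198.3]), array([40.8, 33.4]), 17.6) [ 0.4232 -0.198   0.0635]
narrow 438 (array([ 424.6, -197.1]), array([66.2, 34.1]), 15.6) [ 0.42  -0.205  0.051]
knob 69 (array([582.5, 171.8]), array([47.9, 33. ]), 71.8) [0.5845 0.177  0.052 ]
bottle 551 (array([430.1,  21.5]), array([35.2, 51.7]), 74.1) [0.4266 0.0166 0.0875]
pink 284 (array([388.8, 291.7]), array([54.9, 47.6]), 88.2) [0.3879 0.2805 0.0533]
```

```bash
python3 - <<'E'
from m import *
Q=np.vstack([cloud(load("top0.npz")).reshape(-1,3),cloud(load("side0.npz")).reshape(-1,3)])
print("max z grid rows x .1..0.65, cols y .75...0.05")
ys=np.arange(.75,.0,-.05); print("      ",*["%5.2f"%y for y in ys])
for x in np.arange(.15,.7,.05):
    print("%.2f  "%x,*["%5.2f"%(lambda m:Q[m,2].max() if m.sum()>3 else -9)((abs(Q[:,0]-x)<.025)&(abs(Q[:,1]-y)<.025)) for y in ys])
t=load("top0.npz");T=cloud(t)
# trough profile across x at y=.1 ; spindle head
P=region(T,(.53,.66),(.09,.11),(-.01,.1))
for x in np.arange(.55,.65,.005):
    q=P[abs(P[:,0]-x)<.0025]; print(round(x,3),np.round(q[:,2],3)[:8])
g=t["img"].max(2)<60
K=T[g]; K=K[(abs(K[:,0]-.59)<.04)&(abs(K[:,1]-.18)<.04)&(K[:,2]>.03)]
print("knob dark",len(K),rect(K),K[:,2].max())
E
```

```text
max z grid rows x .1..0.65, cols y .75...0.05
        0.75  0.70  0.65  0.60  0.55  0.50  0.45  0.40  0.35  0.30  0.25  0.20  0.15  0.10  0.05
0.15   -0.91 -0.90 -0.90 -0.91 -0.90 -0.90 -0.90 -0.90 -0.90 -0.91 -0.90 -0.82  0.01  0.01  0.01
0.20   -0.91 -0.91  0.40  0.48  0.34 -0.90 -0.90 -0.91 -0.90 -0.90 -0.91 -0.91 -0.91 -0.91 -0.90
0.25   -0.91 -0.91  0.36  0.48  0.49  0.34 -0.91 -0.91 -0.91 -0.91 -0.91 -0.90 -0.90 -0.90 -0.91
0.30    0.01  0.34  0.39  0.48  0.01  0.01  0.01  0.01  0.01  0.01  0.01  0.01  0.01  0.01  0.02
0.35    0.00  0.27  0.44  0.45  0.44  0.25  0.01  0.01  0.06  0.07  0.05  0.01  0.01  0.01  0.02
0.40   -9.00  0.35  0.43  0.46  0.45  0.27  0.11  0.03  0.06  0.07  0.06  0.07  0.07  0.01  0.17
0.45    0.28  0.37  0.43  0.45  0.48  0.48  0.43  0.03  0.01  0.01  0.01  0.07  0.07  0.01  0.17
0.50    0.28  0.32  0.32  0.33  0.48  0.48  0.46  0.43  0.01  0.01  0.01  0.01  0.01  0.01  0.01
0.55    0.29  0.29  0.30  0.36  0.47  0.55  0.59  0.01  0.01  0.01  0.01  0.05  0.05  0.04  0.06
0.60    0.33  0.29  0.27  0.29  0.43  0.46  0.61  0.56  0.01  0.01  0.01  0.06  0.06
[... 591 characters left out ...]
.048 0.044 0.045 0.047 0.044]
0.595 [0.043 0.045 0.047 0.042 0.048 0.051 0.045 0.043]
0.6 [0.043 0.042 0.042 0.042 0.043 0.043]
0.605 [0.022 0.021 0.019 0.021 0.025 0.023 0.021 0.024]
0.61 [0.023 0.025 0.02  0.027 0.017 0.023]
0.615 [0.03  0.034 0.032 0.033 0.033 0.032 0.028 0.025]
0.62 [0.005 0.029 0.033 0.026 0.029]
0.625 [0.006 0.002 0.003 0.004 0.001 0.002]
0.63 [ 0.005  0.001  0.001  0.    -0.     0.007  0.002  0.001]
0.635 [ 0.003  0.003  0.002  0.002 -0.002 -0.    -0.    -0.001]
0.64 [ 0.003  0.001  0.004 -0.     0.003  0.001  0.005 -0.004]
0.645 [ 0.005  0.005  0.001 -0.001  0.005  0.002  0.005  0.001]
knob dark 52 (array([588.5, 181.9]), array([31.2, 15. ]), 0.2) 0.06077502433919846
```

```bash
cat > plan.py <<'E'
import sys,numpy as np
from plant import r
from scipy.spatial.transform import Rotation as R
def plan(x,y,z,yaw,n=5,vmax=None):
    s=r.get_state();p=np.array(s["tcp_pos"]);e=s["eef_rot"]
    print("t",round(float(s["time_s"]),2),"p",np.round(p,4),"rot",np.round(e,2),"F",np.round(s["contact_force"],1),"w",round(float(s["gripper_width"]),4))
    Rc=R.from_euler("xyz",e,degrees=True);Rt=R.from_euler("xyz",[180,0,yaw],degrees=True)
    rv=(Rc.inv()*Rt).as_rotvec(degrees=True);g=np.array([x,y,z])
    print("total turn units",np.round(rv/8,2),"dist",np.round((g-p)*1000,1))
    for k in range(n):
        Rk=Rc*R.from_rotvec(rv*k/n,degrees=True)
        print([list(np.round(Rk.inv().apply((g-p)/n)/.04,2).tolist()),np.round(rv/n/8,2).tolist()])
if __name__=="__main__":
    a=[float(v) for v in sys.argv[1:]]; plan(*a[:4],n=int(a[4]) if len(a)>4 else 5)
E
python3 plan.py .255 .42 .243 -22.2 5
```

```text
t 0.15 p [0.2545 0.6248 0.2429] rot [ 1.7993e+02 -1.0000e-02 -2.2160e+01] F [-0.4  0.  -0.5] w 0.0875
total turn units [ 0.01 -0.    0.  ] dist [ 5.000e-01 -2.048e+02  1.000e-01]
[[0.39, 0.95, 0.0], [0.0, -0.0, 0.0]]
[[0.39, 0.95, 0.0], [0.0, -0.0, 0.0]]
[[0.39, 0.95, 0.0], [0.0, -0.0, 0.0]]
[[0.39, 0.95, -0.0], [0.0, -0.0, 0.0]]
[[0.39, 0.95, -0.0], [0.0, -0.0, 0.0]]
```

Request:
apply_moves([
  [[0.39,0.95,0],[0,0,0],87],
  [[0.39,0.95,0],[0,0,0],87],
  [[0.39,0.95,0],[0,0,0],87],
  [[0.39,0.95,0],[0,0,0],87],
  [[0.39,0.95,0],[0,0,0],87],
], squeeze=15)

```text
time_s: 0.65
tcp_pos: [0.2545, 0.4155, 0.2382]
eef_rot: [179.5, -0.1, -22.1]
contact_force: [0.2, 0.1, 0.1]
gripper_width: 0.087
```

```bash
python3 plan.py .42 .2 .18 -123.2 15
```

```text
t 0.65 p [0.2545 0.4155 0.2382] rot [ 1.7955e+02 -1.1000e-01 -2.2060e+01] F [0.2 0.1 0.1] w 0.087
total turn units [ 0.03 -0.06 12.64] dist [ 165.5 -215.5  -58.2]
[[0.39, 0.23, 0.1], [0.0, -0.0, 0.84]]
[[0.41, 0.18, 0.1], [0.0, -0.0, 0.84]]
[[0.43, 0.13, 0.1], [0.0, -0.0, 0.84]]
[[0.45, 0.08, 0.1], [0.0, -0.0, 0.84]]
[[0.45, 0.03, 0.1], [0.0, -0.0, 0.84]]
[[0.45, -0.03, 0.1], [0.0, -0.0, 0.84]]
[[0.45, -0.08, 0.1], [0.0, -0.0, 0.84]]
[[0.43, -0.13, 0.1], [0.0, -0.0, 0.84]]
[[0.41, -0.18, 0.1], [0.0, -0.0, 0.84]]
[[0.39, -0.23, 0.1], [0.0, -0.0, 0.84]]
[[0.36, -0.27, 0.1], [0.0, -0.0, 0.84]]
[[0.33, -0.31, 0.1], [0.0, -0.0, 0.84]]
[[0.29, -0.35, 0.1], [0.0, -0.0, 0.84]]
[[0.24, -0.38, 0.1], [0.0, -0.0, 0.84]]
[[0.2, -0.41, 0.1], [0.0, -0.0, 0.84]]
```

Request:
apply_moves([
  [[0.39,0.23,0.1],[0,0,0.84],87],
  [[0.41,0.18,0.1],[0,0,0.84],87],
  [[0.43,0.13,0.1],[0,0,0.84],87],
  [[0.45,0.08,0.1],[0,0,0.84],87],
  [[0.45,0.03,0.1],[0,0,0.84],87],
])

```text
time_s: 1.15
tcp_pos: [0.309, 0.336, 0.2194]
eef_rot: [179.8, -0.2, -56.8]
contact_force: [-0.4, -0.9, 0.4]
gripper_width: 0.087
```

Request:
apply_moves([
  [[0.45,-0.03,0.1],[0,0,0.84],87],
  [[0.45,-0.08,0.1],[0,0,0.84],87],
  [[0.43,-0.13,0.1],[0,0,0.84],87],
  [[0.41,-0.18,0.1],[0,0,0.84],87],
  [[0.39,-0.23,0.1],[0,0,0.84],87],
])

```text
time_s: 1.65
tcp_pos: [0.3636, 0.2591, 0.1986]
eef_rot: [179.9, -0.3, -91.8]
contact_force: [0.9, 0.4, 0.2]
gripper_width: 0.0871
```

```bash
python3 plan.py .40 .21 .18 -123.2 5
python3 - <<'E'
from plant import r
from m import *
s=r.get_state();c=r.capture("wrist");T=wristT(s,c);cv2.imwrite("pics/w1.png",c["img"]);Q=cloud(c,T)
P=region(Q,(.35,.5),(.13,.26),(.055,.075)); print(len(P)and rect(P))
E
```

```text
t 1.65 p [0.3636 0.2591 0.1986] rot [179.9   -0.27 -91.8 ] F [0.9 0.4 0.2] w 0.0871
total turn units [ 0.   -0.04  3.92] dist [ 36.4 -49.1 -18.6]
[[0.24, -0.19, 0.09], [0.0, -0.01, 0.78]]
[[0.22, -0.21, 0.09], [0.0, -0.01, 0.78]]
[[0.19, -0.24, 0.09], [0.0, -0.01, 0.78]]
[[0.17, -0.26, 0.09], [0.0, -0.01, 0.78]]
[[0.14, -0.27, 0.09], [0.0, -0.01, 0.78]]
(array([423.1, 193.2]), array([46.5, 43.2]), 57.1)
```

View pics/w1.png

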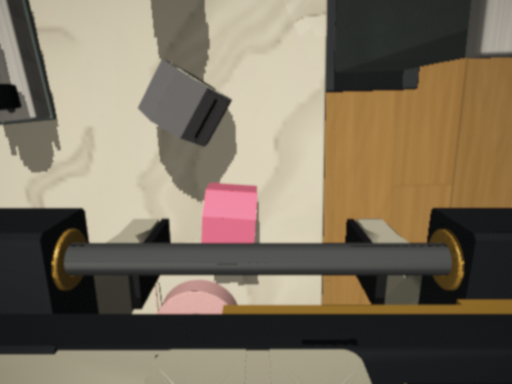

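Request:
apply_moves([
  [[0.24,-0.2,0.09],[0,0,0.78],87],
  [[0.22,-0.22,0.09],[0,0,0.78],87],
  [[0.2,-0.24,0.09],[0,0,0.78],87],
  [[0.17,-0.26,0.09],[0,0,0.78],87],
  [[0.15,-0.28,0.09],[0,0,0.78],87],
])

```text
time_s: 2.2
tcp_pos: [0.4011, 0.2037, 0.1792]
eef_rot: [-180.0, -0.4, -124.6]
contact_force: [-1.3, 0.8, -0.2]
gripper_width: 0.0869
```

```bash
python3 plan.py .4235 .1935 .12 -123 3
python3 - <<'E'
from plant import r
from m import *
s=r.get_state();c=r.capture("wrist");T=wristT(s,c);cv2.imwrite("pics/w2.png",c["img"]);Q=cloud(c,T)
P=region(Q,(.35,.5),(.13,.26),(.055,.075)); print(len(P)and rect(P))
E
```

```text
t 2.2 p [0.4011 0.2037 0.1792] rot [-179.96   -0.39 -124.63] F [-1.3  0.8 -0.2] w 0.0869
total turn units [-0.   -0.05 -0.2 ] dist [ 22.4 -10.2 -59.2]
[[-0.04, -0.2, 0.49], [-0.0, -0.02, -0.07]]
[[-0.04, -0.2, 0.49], [-0.0, -0.02, -0.07]]
[[-0.03, -0.2, 0.49], [-0.0, -0.02, -0.07]]
(array([423.6, 193.2]), array([47.1, 43.1]), 57.0)
```

View pics/w2.png

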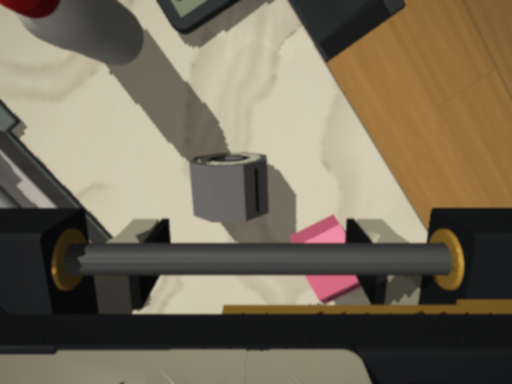

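Grey wide cassette at (230,188), square to the jaws; pink look-alike at (330,258), clear of the descent. Go down.

Request:
apply_moves([
  [[-0.04,-0.2,0.45],[0,-0.02,-0.07],87],
  [[-0.04,-0.2,0.45],[0,-0.02,-0.07],87],
  [[-0.03,-0.2,0.45],[0,-0.01,-0.06],87],
  [[0,0,0],[0,0,0],87],
])

```text
time_s: 2.65
tcp_pos: [0.4242, 0.1918, 0.1234]
eef_rot: [-180.0, 0.0, -123.2]
contact_force: [-0.3, -0.4, 0.8]
gripper_width: 0.0869
```

```bash
python3 plan.py .4236 .1933 .032 -123 4
```

```text
t 2.65 p [0.4242 0.1918 0.1234] rot [-1.7998e+02  3.0000e-02 -1.2322e+02] F [-0.3 -0.4  0.8] w 0.0869
total turn units [-0.    0.   -0.03] dist [ -0.6   1.5 -91.4]
[[-0.01, 0.01, 0.57], [-0.0, 0.0, -0.01]]
[[-0.01, 0.01, 0.57], [-0.0, 0.0, -0.01]]
[[-0.01, 0.01, 0.57], [-0.0, 0.0, -0.01]]
[[-0.01, 0.01, 0.57], [-0.0, 0.0, -0.01]]
```

Request:
apply_moves([
  [[-0.01,0.01,0.57],[0,0,0],87],
  [[-0.01,0.01,0.57],[0,0,0],87],
  [[-0.01,0.01,0.57],[0,0,0],87],
  [[-0.01,0.01,0.53],[0,0,0],87],
  [[0,0,0],[0,0,0],87],
])

```text
time_s: 3.15
tcp_pos: [0.425, 0.1971, 0.0356]
eef_rot: [-179.9, 0.3, -123.0]
contact_force: [0.7, 0.3, -0.5]
gripper_width: 0.0872
```

```bash
python3 plan.py .4236 .1933 .032 -123 1
```

```text
t 3.15 p [0.425  0.1971 0.0356] rot [-179.88    0.31 -122.99] F [ 0.7  0.3 -0.5] w 0.0872
total turn units [-0.02  0.04  0.  ] dist [-1.4 -3.8 -3.6]
[[0.1, -0.02, 0.09], [-0.02, 0.04, 0.0]]
```

Request:
apply_moves([
  [[0.1,-0.02,0.08],[-0.02,0.04,0],87],
  [[0,0,0],[0,0,0],87],
])

```text
time_s: 3.35
tcp_pos: [0.4238, 0.1942, 0.034]
eef_rot: [180.0, 0.0, -122.9]
contact_force: [0.8, 0.3, -0.2]
gripper_width: 0.087
```

```bash
python3 plan.py .4236 .1933 .032 -123 1
```

```text
t 3.35 p [0.4238 0.1942 0.034 ] rot [ 1.7998e+02  2.0000e-02 -1.2289e+02] F [ 0.8  0.3 -0.2] w 0.087
total turn units [0.   0.   0.01] dist [-0.2 -0.9 -2. ]
[[0.02, -0.01, 0.05], [0.0, 0.0, 0.01]]
```

Request:
apply_moves([
  [[0.02,0,0.05],[0,0,0],58],
  [[0,0,0],[0,0,0],58],
  [[0,0,0],[0,0,0],58],
  [[0,0,0],[0,0,0],58],
  [[0,0,0],[0,0,0],58],
], squeeze=25)

```text
time_s: 3.85
tcp_pos: [0.4246, 0.1948, 0.0351]
eef_rot: [-180.0, 0.3, -122.9]
contact_force: [0.0, 0.8, -1.7]
gripper_width: 0.0636
```

```bash
python3 plan.py .4236 .1933 .032 -123 1
```

```text
t 3.85 p [0.4246 0.1948 0.0351] rot [-179.97    0.34 -122.87] F [ 0.   0.8 -1.7] w 0.0636
total turn units [-0.    0.04  0.02] dist [-1.  -1.5 -3.1]
[[0.05, 0.0, 0.08], [-0.0, 0.04, 0.02]]
```

Request:
apply_moves([
  [[0,0,-0.6],[0,0,0],58],
  [[0,0,-0.7],[0,0,0],58],
  [[0,0,-0.7],[0,0,0],58],
  [[0,0,-0.5],[0,0,0],58],
  [[0,0,0],[0,0,0],58],
])

```text
time_s: 4.35
tcp_pos: [0.4232, 0.193, 0.1375]
eef_rot: [180.0, 0.1, -122.9]
contact_force: [0.0, 0.5, -1.0]
gripper_width: 0.0638
```

```bash
python3 plan.py .59 .16 .15 -86.9 10
```

```text
t 4.35 p [0.4232 0.193  0.1375] rot [ 1.7998e+02  7.0000e-02 -1.2291e+02] F [ 0.   0.5 -1. ] w 0.0638
total turn units [-0.    0.01 -4.5 ] dist [166.8 -33.   12.5]
[[-0.16, -0.4, -0.03], [-0.0, 0.0, -0.45]]
[[-0.13, -0.4, -0.03], [-0.0, 0.0, -0.45]]
[[-0.11, -0.41, -0.03], [-0.0, 0.0, -0.45]]
[[-0.08, -0.42, -0.03], [-0.0, 0.0, -0.45]]
[[-0.05, -0.42, -0.03], [-0.0, 0.0, -0.45]]
[[-0.03, -0.42, -0.03], [-0.0, 0.0, -0.45]]
[[-0.0, -0.43, -0.03], [-0.0, 0.0, -0.45]]
[[0.03, -0.42, -0.03], [-0.0, 0.0, -0.45]]
[[0.05, -0.42, -0.03], [-0.0, 0.0, -0.45]]
[[0.08, -0.42, -0.03], [-0.0, 0.0, -0.45]]
```

Request:
apply_moves([
  [[-0.16,-0.4,-0.03],[0,0,-0.45],58],
  [[-0.13,-0.4,-0.03],[0,0,-0.45],58],
  [[-0.11,-0.41,-0.03],[0,0,-0.45],58],
  [[-0.08,-0.42,-0.03],[0,0,-0.45],58],
  [[-0.05,-0.42,-0.03],[0,0,-0.45],58],
])

```text
time_s: 4.85
tcp_pos: [0.5059, 0.1754, 0.1408]
eef_rot: [179.8, 0.0, -104.2]
contact_force: [0.0, 0.3, -1.4]
gripper_width: 0.0642
```

Request:
apply_moves([
  [[-0.03,-0.42,-0.03],[0,0,-0.45],58],
  [[0,-0.43,-0.03],[0,0,-0.45],58],
  [[0.03,-0.42,-0.03],[0,0,-0.45],58],
  [[0.05,-0.42,-0.03],[0,0,-0.45],58],
  [[0.08,-0.42,-0.03],[0,0,-0.45],58],
])

```text
time_s: 5.35
tcp_pos: [0.5901, 0.1579, 0.1397]
eef_rot: [179.3, -0.1, -85.5]
contact_force: [-0.4, 0.7, -0.0]
gripper_width: 0.0639
```

```bash
python3 plan.py .597 .045 .15 -86.9 5
python3 - <<'E'
from plant import r
from m import *
s=r.get_state();c=r.capture("wrist");T=wristT(s,c);cv2.imwrite("pics/w3.png",c["img"]);Q=cloud(c,T)
P=region(Q,(.5,.7),(-.13,.06),(.055,.067)); print(len(P)and rect(P))
E
```

```text
t 5.35 p [0.5901 0.1579 0.1397] rot [ 1.7933e+02 -1.0000e-01 -8.5530e+01] F [-0.4  0.7 -0. ] w 0.0639
total turn units [ 0.08 -0.01  0.17] dist [   6.9 -112.9   10.3]
[[0.57, 0.01, -0.05], [0.02, -0.0, 0.03]]
[[0.57, 0.01, -0.05], [0.02, -0.0, 0.03]]
[[0.57, 0.0, -0.05], [0.02, -0.0, 0.03]]
[[0.57, 0.0, -0.05], [0.02, -0.0, 0.03]]
[[0.57, -0.0, -0.05], [0.02, -0.0, 0.03]]
(array([596.1,  36.3]), array([49.8,  5.2]), 4.5)
```

View pics/w3.png

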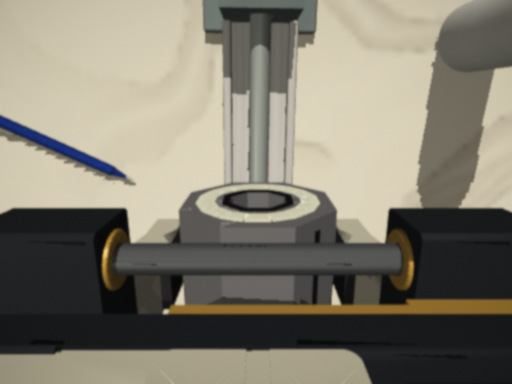

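Request:
apply_moves([
  [[0.57,0,-0.05],[0.02,0,0.03],58],
  [[0.57,0,-0.05],[0.02,0,0.03],58],
  [[0.57,0,-0.05],[0.02,0,0.03],58],
  [[0.5,0,-0.05],[0.01,0,0.03],58],
  [[0,0,0],[0,0,0],58],
])

```text
time_s: 5.9
tcp_pos: [0.5973, 0.066, 0.1403]
eef_rot: [179.4, -0.3, -86.4]
contact_force: [-0.5, 1.2, -1.0]
gripper_width: 0.0637
```

```bash

python3 - <<'E'
from plant import r
from m import *
s=r.get_state();c=r.capture("wrist");T=wristT(s,c);cv2.imwrite("pics/w4.png",c["img"]);Q=cloud(c,T);np.save("Qw4.npy",Q)
print(s["tcp_pos"],s["eef_rot"])
for x,y,z in [((.5,.7),(-.13,.06),(.057,.067)),((.5,.7),(-.07,-.045),(.055,.068)),((.5,.7),(-.12,-.09),(.055,.068)),((.5,.7),(-.05,.06),(.08,.2))]:
    P=region(Q,x,y,z); print(len(P), rect(P) if len(P) else "", np.round(P.mean(0),4) if len(P) else "")
E
python3 plan.py .6 -.026 .14 -86.9 5
```

```text
[0.597288   0.06601244 0.14034155] [179.4235377   -0.2888072  -86.37470218]
5515 (array([599.4, -10.2]), array([50.2, 97.4]), 3.7) [0.5982 0.0096 0.0602]
658 (array([602.6, -56.9]), array([49.8,  3.6]), 3.7) [ 0.6025 -0.0566  0.0595]
0  
15115 (array([599.2,  43.7]), array([132.4,  37. ]), 3.5) [0.5996 0.0419 0.1624]
t 5.95 p [0.5972 0.0668 0.1401] rot [179.41  -0.28 -86.36] F [ 0.1  0.2 -2.2] w 0.0637
total turn units [ 0.07 -0.04  0.07] dist [  2.8 -92.8  -0.1]
[[0.46, 0.02, 0.0], [0.01, -0.01, 0.01]]
[[0.46, 0.01, 0.0], [0.01, -0.01, 0.01]]
[[0.46, 0.01, 0.0], [0.01, -0.01, 0.01]]
[[0.46, 0.01, 0.0], [0.01, -0.01, 0.01]]
[[0.46, 0.01, 0.0], [0.01, -0.01, 0.01]]
```

View pics/w4.png

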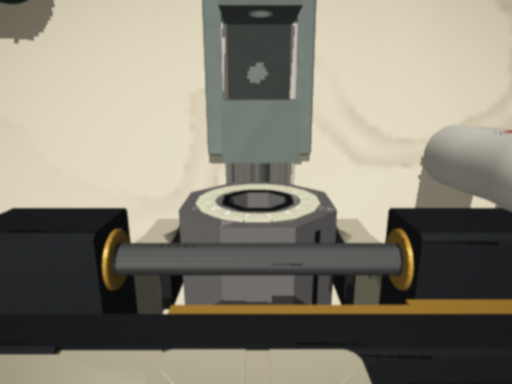

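```bash

python3 - <<'E'
from m import *
Q=np.load("Qw4.npy")
print(np.round(Q[195:220:4,258],4)); print(np.round(Q[200,190:330:12],4)); print(np.round(Q[240:245,258],4),np.round(Q[280:300:5,258],4))
E
```

```text
[[0.5984 0.042  0.1238]
 [0.5983 0.0441 0.1232]
 [0.5982 0.046  0.1234]
 [0.5981 0.0477 0.1246]
 [0.5989 0.0406 0.1517]
 [0.599  0.0404 0.1571]
 [0.599  0.0408 0.1603]]
[[0.6287 0.0428 0.1349]
 [0.6231 0.0419 0.1368]
 [0.6178 0.0412 0.1381]
 [0.6126 0.0412 0.1372]
 [0.6077 0.0439 0.1275]
 [0.6021 0.0445 0.1244]
 [0.5964 0.0444 0.1235]
 [0.5909 0.043  0.127 ]
 [0.5866 0.0393 0.1386]
 [0.581  0.0398 0.1357]
 [0.5759 0.0392 0.1369]
 [0.5705 0.039  0.1364]]
[[0.5988 0.0456 0.1686]
 [0.5987 0.0462 0.1681]
 [0.5987 0.0465 0.1682]
 [0.5999 0.0333 0.1989]
 [0.6    0.0322 0.2021]] [[0.5977 0.062  0.1671]
 [0.5976 0.0639 0.1675]
 [0.5975 0.0659 0.1675]
 [0.5974 0.0672 0.1687]]
```

Request:
apply_moves([
  [[0.46,0.01,0],[0.02,-0.01,0],58],
  [[0.46,0.01,0],[0.02,-0.01,0],58],
  [[0.46,0.01,0],[0.01,-0.01,0],58],
  [[0.46,0.01,0],[0.01,-0.01,0],58],
  [[0.46,0.01,0],[0,0,0],58],
])

```text
time_s: 6.45
tcp_pos: [0.5999, -0.0231, 0.1361]
eef_rot: [179.7, 0.1, -86.1]
contact_force: [1.2, 0.4, -1.3]
gripper_width: 0.064
```

```bash
python3 plan.py .6003 -.0261 .09 -86.5 3
```

```text
t 6.45 p [ 0.5999 -0.0231  0.1361] rot [ 1.7965e+02  6.0000e-02 -8.6150e+01] F [ 1.2  0.4 -1.3] w 0.064
total turn units [0.04 0.01 0.04] dist [  0.4  -3.  -46.1]
[[0.03, -0.0, 0.38], [0.01, 0.0, 0.01]]
[[0.03, -0.0, 0.38], [0.01, 0.0, 0.01]]
[[0.03, -0.0, 0.38], [0.01, 0.0, 0.01]]
```

Request:
apply_moves([
  [[0.03,0,0.25],[0.02,0,0.02],58],
  [[0.03,0,0.25],[0.02,0,0.02],58],
  [[0.02,0,0.15],[0,0,0],58],
  [[0,0,0],[0,0,0],58],
])

```text
time_s: 6.85
tcp_pos: [0.5988, -0.0256, 0.1058]
eef_rot: [179.8, 0.1, -86.6]
contact_force: [0.7, 0.1, -1.3]
gripper_width: 0.0636
```

```bash
python3 plan.py .6003 -.0261 .09 -86.5 2
python3 - <<'E'
from plant import r
from m import *
s=r.get_state();c=r.capture("wrist");T=wristT(s,c);cv2.imwrite("pics/w5.png",c["img"]);Q=cloud(c,T);np.save("Qw5.npy",Q)
print(s["tcp_pos"],s["eef_rot"])
for x,y,z in [((.5,.7),(-.08,-.045),(.055,.068)),((.5,.7),(-.13,-.04),(.055,.068))]:
    P=region(Q,x,y,z); print(len(P), rect(P) if len(P) else "", np.round(P.mean(0),4) if len(P) else "")
t=r.capture("top"); cv2.imwrite("pics/t5.png",cv2.resize(t["img"][140:240,190:320],None,fx=5,fy=5))
E
```

```text
t 6.85 p [ 0.5988 -0.0256  0.1058] rot [ 1.7981e+02  6.0000e-02 -8.6550e+01] F [ 0.7  0.1 -1.3] w 0.0636
total turn units [ 0.02  0.01 -0.01] dist [  1.5  -0.5 -15.8]
[[0.01, -0.02, 0.2], [0.01, 0.0, -0.0]]
[[0.01, -0.02, 0.2], [0.01, 0.0, -0.0]]
[ 0.59884102 -0.02560506  0.10578856] [ 1.79808357e+02  6.14283496e-02 -8.65514760e+01]
1429 (array([602.9, -59.7]), array([50.1,  8.4]), 3.9) [ 0.6027 -0.0601  0.06  ]
3061 (array([604.3, -82.5]), array([50.1, 54.1]), 3.5) [ 0.6044 -0.0843  0.06  ]
```

View pics/w5.png

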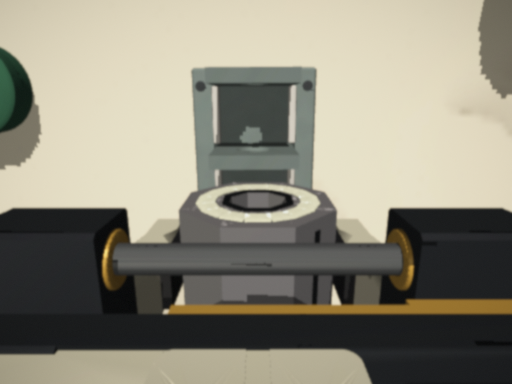

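Request:
apply_moves([
  [[0.02,-0.05,0.25],[0.02,0,0],58],
  [[0.02,0,0.25],[0,0,0],58],
  [[0,0,0],[0,0,0],58],
])

```text
time_s: 7.25
tcp_pos: [0.6024, -0.026, 0.086]
eef_rot: [-179.8, 0.1, -86.5]
contact_force: [-0.2, -0.6, -1.1]
gripper_width: 0.0638
```

```bash
python3 plan.py .601 -.0263 .046 -86.5 3
```

```text
t 7.25 p [ 0.6024 -0.026   0.086 ] rot [-1.7984e+02  8.0000e-02 -8.6460e+01] F [-0.2 -0.6 -1.1] w 0.0638
total turn units [-0.02  0.01  0.01] dist [ -1.4  -0.3 -40. ]
[[0.0, 0.01, 0.33], [-0.01, 0.0, 0.0]]
[[0.0, 0.01, 0.33], [-0.01, 0.0, 0.0]]
[[0.0, 0.01, 0.33], [-0.01, 0.0, 0.0]]
```

Request:
apply_moves([
  [[0,0.02,0.3],[-0.02,0,0],58],
  [[0,0.02,0.3],[0,0,0],58],
  [[0,0,0.2],[0,0,0],58],
  [[0,0,0],[0,0,0],58],
])

```text
time_s: 7.65
tcp_pos: [0.6004, -0.0262, 0.0505]
eef_rot: [179.9, 0.1, -86.5]
contact_force: [0.2, -0.2, -0.5]
gripper_width: 0.064
```

```bash
python3 plan.py .601 -.0263 .046 -86.5 1
```

```text
t 7.65 p [ 0.6004 -0.0262  0.0505] rot [ 1.7994e+02  8.0000e-02 -8.6470e+01] F [ 0.2 -0.2 -0.5] w 0.064
total turn units [0.01 0.01 0.  ] dist [ 0.6 -0.1 -4.5]
[[0.0, -0.02, 0.11], [0.01, 0.01, 0.0]]
```

Request:
apply_moves([
  [[0,-0.02,0.1],[0,0,0],58],
  [[0,0,0.05],[0,0,0],58],
  [[0,0,0.03],[0,0,0],58],
])

```text
time_s: 7.95
tcp_pos: [0.6016, -0.0262, 0.0428]
eef_rot: [179.9, 0.1, -86.5]
contact_force: [0.5, 0.6, -0.7]
gripper_width: 0.064
```

```bash
python3 plan.py .601 -.0263 .044 -86.5 1
```

```text
t 7.95 p [ 0.6016 -0.0262  0.0428] rot [ 1.7995e+02  6.0000e-02 -8.6460e+01] F [ 0.5  0.6 -0.7] w 0.064
total turn units [0.01 0.01 0.01] dist [-0.6 -0.1  1.2]
[[0.0, 0.01, -0.03], [0.01, 0.01, 0.01]]
```

Request:
apply_moves([
  [[0,0.01,0.04],[0,0,0],58],
  [[0,0,0],[0,0,0],58],
])

```text
time_s: 8.15
tcp_pos: [0.6019, -0.0262, 0.0435]
eef_rot: [-179.9, 0.0, -86.4]
contact_force: [0.3, -0.5, -0.6]
gripper_width: 0.064
```

Request:
apply_moves([
  [[0,0.02,0.06],[0,0,0],58],
  [[0,0,0.04],[0,0,0],58],
])

```text
time_s: 8.35
tcp_pos: [0.6021, -0.0262, 0.0427]
eef_rot: [-179.8, 0.0, -86.3]
contact_force: [-9.4, 1.6, 17.4]
gripper_width: 0.0637
```

Request:
apply_moves([
  [[0,0,-0.05],[0,0,0],70],
  [[0,0,0],[0,0,0],78],
  [[0,0,0],[0,0,0],84],
  [[0,0,0],[0,0,0],84],
  [[0,0,-0.3],[0,0,0],84],
])

```text
time_s: 8.85
tcp_pos: [0.6015, -0.0263, 0.0562]
eef_rot: [-179.8, 0.0, -86.4]
contact_force: [-0.2, 0.3, -0.3]
gripper_width: 0.0838
```

Request:
apply_moves([
  [[0,0,-0.7],[0,0,0],86],
  [[0,0,-0.8],[0,0,0],86],
  [[0,0,-0.8],[0,0,0],86],
  [[-0.6,0,-0.4],[0,0,0],86],
  [[-0.6,0,0],[0,0,0],86],
])

```text
time_s: 9.35
tcp_pos: [0.5987, 0.0201, 0.1724]
eef_rot: [-179.8, -0.0, -86.5]
contact_force: [-0.2, 1.1, -0.3]
gripper_width: 0.086
```

```bash
python3 - <<'E'
from plant import r
from m import *
s=r.get_state();c=r.capture("wrist");T=wristT(s,c);cv2.imwrite("pics/w6.png",c["img"]);Q=cloud(c,T);np.save("Qw6.npy",Q)
print(s["time_s"],s["tcp_pos"],s["eef_rot"])
m=(Q[...,2]>.055)&(Q[...,2]<.08)
for nm,x,y,z in [("disp",(.5,.7),(-.13,.06),(.057,.067)),("cass",(.5,.7),(-.049,-.002),(.066,.085))]:
    P=region(Q,x,y,z); print(nm,len(P), rect(P) if len(P) else "", np.round(P.mean(0),4) if len(P) else "")
E
```

```text
9.35 [0.59867558 0.02006899 0.17236157] [-1.79785616e+02 -1.30603028e-02 -8.65391464e+01]
disp 6868 (array([602.7, -35.6]), array([ 54.6, 148.4]), 4.2) [ 0.6006 -0.0219  0.0607]
cass 3061 (array([602. , -27.5]), array([36.8, 44.4]), 3.7) [ 0.6022 -0.0278  0.0697]
```

View pics/w6.png

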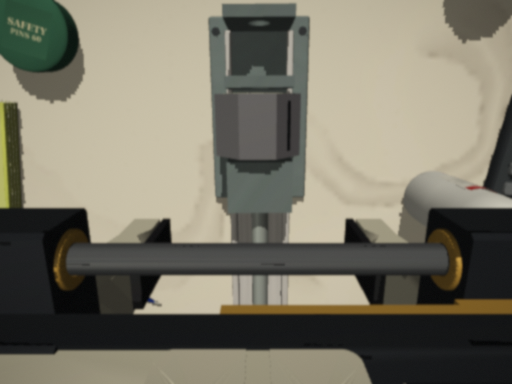

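```bash
python3 plan.py .44 -.165 .17 -74.6 7
```

```text
t 9.4 p [0.5986 0.0228 0.1718] rot [-1.7978e+02  2.0000e-02 -8.6460e+01] F [0.2 2.7 0.4] w 0.0859
total turn units [-0.03 -0.   -1.48] dist [-158.6 -187.8   -1.8]
[[0.63, 0.61, 0.0], [-0.0, -0.0, -0.21]]
[[0.62, 0.63, 0.0], [-0.0, -0.0, -0.21]]
[[0.6, 0.64, 0.0], [-0.0, -0.0, -0.21]]
[[0.58, 0.66, 0.0], [-0.0, -0.0, -0.21]]
[[0.56, 0.68, 0.01], [-0.0, -0.0, -0.21]]
[[0.54, 0.69, 0.01], [-0.0, -0.0, -0.21]]
[[0.52, 0.71, 0.01], [-0.0, -0.0, -0.21]]
```

Request:
apply_moves([
  [[0.8,0.4,0],[0,0,-0.21],86],
  [[0.75,0.5,0],[0,0,-0.21],86],
  [[0.6,0.64,0],[0,0,-0.21],86],
  [[0.58,0.66,0],[0,0,-0.21],86],
  [[0.5,0.7,0],[0,0,-0.21],86],
])

```text
time_s: 9.9
tcp_pos: [0.4988, -0.1207, 0.1742]
eef_rot: [-179.6, -0.1, -77.3]
contact_force: [0.3, -0.2, -0.3]
gripper_width: 0.086
```

```bash
python3 plan.py .43 -.165 .16 -74.6 3
```

```text
t 9.9 p [ 0.4988 -0.1207  0.1742] rot [-1.7956e+02 -5.0000e-02 -7.7260e+01] F [ 0.3 -0.2 -0.3] w 0.086
total turn units [-0.05 -0.01 -0.33] dist [-68.8 -44.3 -14.2]
[[0.23, 0.64, 0.11], [-0.02, -0.0, -0.11]]
[[0.22, 0.64, 0.12], [-0.02, -0.0, -0.11]]
[[0.21, 0.65, 0.12], [-0.02, -0.0, -0.11]]
```

Request:
apply_moves([
  [[0.23,0.64,0.1],[-0.02,0,-0.11],86],
  [[0.22,0.64,0.1],[-0.02,0,-0.11],86],
  [[0.21,0.65,0.1],[-0.01,0,-0.11],86],
  [[0,0,0],[0,0,0],86],
])

```text
time_s: 10.3
tcp_pos: [0.4239, -0.1688, 0.1636]
eef_rot: [-179.9, -0.1, -74.6]
contact_force: [1.3, 0.4, 0.7]
gripper_width: 0.0859
```

```bash
python3 plan.py .4238 -.1957 .1 -74.6 2
python3 - <<'E'
from plant import r
from m import *
s=r.get_state();c=r.capture("wrist");T=wristT(s,c);cv2.imwrite("pics/w7.png",c["img"]);Q=cloud(c,T)
for z in((.055,.075),(.058,.07)):
    P=region(Q,(.35,.5),(-.25,-.14),z); print(len(P)and rect(P))
E
```

```text
t 10.3 p [ 0.4239 -0.1688  0.1636] rot [-1.7992e+02 -6.0000e-02 -7.4620e+01] F [1.3 0.4 0.7] w 0.0859
total turn units [-0.01 -0.01 -0.  ] dist [ -0.1 -26.9 -63.6]
[[0.32, 0.09, 0.8], [-0.0, -0.0, -0.0]]
[[0.32, 0.09, 0.8], [-0.0, -0.0, -0.0]]
(array([ 424.2, -197. ]), array([44.1, 30.7]), 15.7)
(array([ 423.8, -196.9]), array([37. , 30.4]), 15.7)
```

View pics/w7.png

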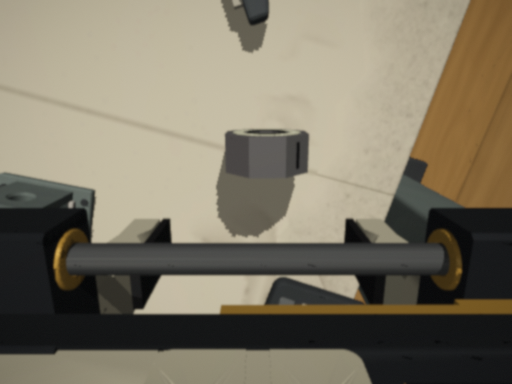

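Request:
apply_moves([
  [[0.36,0.09,0.4],[0,0,-0.03],86],
  [[0.36,0.09,0.6],[0,0,0],86],
  [[0.03,0,0.6],[0,0,0],86],
  [[0,0,0],[0,0,0],86],
])

```text
time_s: 10.75
tcp_pos: [0.4322, -0.2, 0.1022]
eef_rot: [-179.4, -0.3, -74.3]
contact_force: [-0.7, -0.8, -0.2]
gripper_width: 0.0858
```

```bash
python3 plan.py .424 -.197 .034 -74.3 3
```

```text
t 10.75 p [ 0.4322 -0.2     0.1022] rot [-179.39   -0.3   -74.29] F [-0.7 -0.8 -0.2] w 0.0858
total turn units [-0.08 -0.04  0.  ] dist [ -8.2   3.  -68.2]
[[-0.05, 0.07, 0.57], [-0.03, -0.01, 0.0]]
[[-0.04, 0.06, 0.57], [-0.03, -0.01, 0.0]]
[[-0.04, 0.06, 0.57], [-0.03, -0.01, 0.0]]
```

Request:
apply_moves([
  [[-0.1,0.2,0.1],[-0.08,-0.04,0],86],
  [[0,0,0.3],[0,0,0],86],
  [[0,0,0.4],[0,0,0],86],
  [[0,0,0],[0,0,0],86],
])

```text
time_s: 11.15
tcp_pos: [0.426, -0.1973, 0.0715]
eef_rot: [-179.9, -0.1, -74.2]
contact_force: [-1.4, 0.2, 0.1]
gripper_width: 0.0861
```

```bash
python3 plan.py .424 -.197 .034 -74.3 2
```

```text
t 11.15 p [ 0.426  -0.1973  0.0715] rot [-1.7986e+02 -6.0000e-02 -7.4160e+01] F [-1.4  0.2  0.1] w 0.0861
total turn units [-0.02 -0.01  0.02] dist [ -2.    0.3 -37.5]
[[-0.01, 0.02, 0.47], [-0.01, -0.0, 0.01]]
[[-0.01, 0.02, 0.47], [-0.01, -0.0, 0.01]]
```

Request:
apply_moves([
  [[-0.01,0.03,0.35],[-0.01,0,0.01],86],
  [[-0.01,0.03,0.35],[-0.01,0,0.01],86],
  [[0,0,0.15],[0,0,0],86],
  [[0,0,0],[0,0,0],86],
])

```text
time_s: 11.55
tcp_pos: [0.4265, -0.1966, 0.0396]
eef_rot: [-179.8, -0.2, -74.2]
contact_force: [0.4, -0.1, 0.1]
gripper_width: 0.0862
```

```bash
python3 plan.py .424 -.197 .034 -74.3 1
```

```text
t 11.55 p [ 0.4265 -0.1966  0.0396] rot [-179.76   -0.19  -74.17] F [ 0.4 -0.1  0.1] w 0.0862
total turn units [-0.03 -0.02  0.02] dist [-2.5 -0.4 -5.6]
[[-0.01, 0.06, 0.14], [-0.03, -0.02, 0.02]]
```

Request:
apply_moves([
  [[0,0.06,0.14],[-0.03,-0.02,0.02],86],
  [[0,0,0],[0,0,0],58],
  [[0,0,0],[0,0,0],58],
  [[0,0,0],[0,0,0],58],
  [[0,0,0],[0,0,0],58],
])

```text
time_s: 12.05
tcp_pos: [0.4256, -0.1973, 0.0357]
eef_rot: [-179.8, -0.1, -74.3]
contact_force: [0.9, 0.6, -1.4]
gripper_width: 0.0639
```

Request:
apply_moves([
  [[0,0,0],[0,0,0],58],
  [[0,0,-0.7],[0,0,0],58],
  [[0,0,-0.8],[0,0,0],58],
  [[0,0,-0.8],[0,0,0],58],
  [[0,0,-0.4],[0,0,0],58],
])

```text
time_s: 12.55
tcp_pos: [0.4225, -0.1971, 0.1445]
eef_rot: [179.7, 0.1, -74.4]
contact_force: [0.7, 0.2, -2.2]
gripper_width: 0.064
```

```bash
python3 plan.py .604 -.08 .15 -86.5 6
```

```text
t 12.55 p [ 0.4225 -0.1971  0.1445] rot [ 1.7971e+02  8.0000e-02 -7.4350e+01] F [ 0.7  0.2 -2.2] w 0.064
total turn units [0.04 0.01 1.52] dist [181.5 117.1   5.5]
[[-0.27, -0.86, -0.03], [0.01, 0.0, 0.25]]
[[-0.3, -0.85, -0.03], [0.01, 0.0, 0.25]]
[[-0.33, -0.84, -0.03], [0.01, 0.0, 0.25]]
[[-0.36, -0.83, -0.02], [0.01, 0.0, 0.25]]
[[-0.38, -0.81, -0.02], [0.01, 0.0, 0.25]]
[[-0.41, -0.8, -0.02], [0.01, 0.0, 0.25]]
```

Request:
apply_moves([
  [[-0.27,-0.86,-0.03],[0.01,0,0.25],58],
  [[-0.3,-0.85,-0.03],[0.01,0,0.25],58],
  [[-0.33,-0.84,-0.03],[0.01,0,0.25],58],
  [[-0.36,-0.83,-0.03],[0.01,0,0.25],58],
  [[-0.38,-0.81,-0.03],[0,0,0.25],58],
])

```text
time_s: 13.05
tcp_pos: [0.5758, -0.0978, 0.1554]
eef_rot: [-179.6, 0.1, -85.0]
contact_force: [0.3, -0.4, -0.6]
gripper_width: 0.0637
```

```bash
python3 plan.py .604 -.08 .14 -86.5 2
```

```text
t 13.05 p [ 0.5758 -0.0978  0.1554] rot [-1.7962e+02  1.0000e-01 -8.4990e+01] F [ 0.3 -0.4 -0.6] w 0.0637
total turn units [-0.05  0.01  0.19] dist [ 28.2  17.8 -15.4]
[[-0.19, -0.37, 0.19], [-0.02, 0.01, 0.09]]
[[-0.2, -0.37, 0.19], [-0.02, 0.01, 0.09]]
```

Request:
apply_moves([
  [[-0.19,-0.36,0.17],[-0.02,0,0.09],58],
  [[-0.2,-0.36,0.17],[-0.02,0,0.09],58],
  [[0,0,0],[0,0,0],58],
])

```text
time_s: 13.35
tcp_pos: [0.6071, -0.0768, 0.1399]
eef_rot: [-180.0, 0.1, -86.4]
contact_force: [-2.0, -1.1, -1.9]
gripper_width: 0.0641
```

```bash
python3 plan.py .604 -.08 .107 -86.5 2
python3 - <<'E'
from plant import r
from m import *
s=r.get_state();c=r.capture("wrist");T=wristT(s,c);cv2.imwrite("pics/w8.png",c["img"]);Q=cloud(c,T)
tp=np.array(s["tcp_pos"]);print(np.round(tp,4))
print("face",np.round(Q[210:230:3,258],4)); 
P=region(Q,(.5,.7),(-.16,-.1),(.055,.067)); print(len(P),rect(P) if len(P) else "")
E
```

```text
t 13.35 p [ 0.6071 -0.0768  0.1399] rot [-1.800e+02  1.100e-01 -8.642e+01] F [-2.  -1.1 -1.9] w 0.0641
total turn units [-0.    0.01  0.01] dist [ -3.1  -3.2 -32.9]
[[0.04, 0.04, 0.41], [-0.0, 0.01, 0.0]]
[[0.04, 0.04, 0.41], [-0.0, 0.01, 0.0]]
[ 0.6071 -0.0768  0.1399]
face [[ 0.6078 -0.0907  0.1159]
 [ 0.6078 -0.0909  0.1211]
 [ 0.6077 -0.0895  0.1215]
 [ 0.6077 -0.0881  0.1218]
 [ 0.6076 -0.0867  0.1221]
 [ 0.6075 -0.0853  0.1226]
 [ 0.6074 -0.0836  0.1224]]
1037 (array([ 605.9, -105.5]), array([50. ,  8.4]), 3.7)
```

View pics/w8.png

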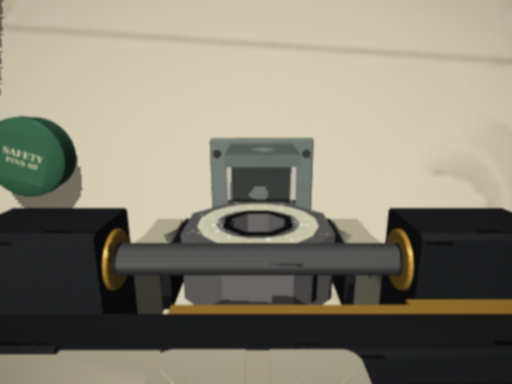

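Request:
apply_moves([
  [[0.08,0.04,0.25],[0,0,0],58],
  [[0.08,0.04,0.3],[0,0,0],58],
  [[0,0,0.15],[0,0,0],58],
  [[0,0,0],[0,0,0],58],
])

```text
time_s: 13.8
tcp_pos: [0.6001, -0.0861, 0.1089]
eef_rot: [179.8, 0.1, -86.5]
contact_force: [-0.4, 0.6, -1.2]
gripper_width: 0.0635
```

```bash
python3 plan.py .6044 -.0835 .085 -86.5 2
```

```text
t 13.8 p [ 0.6001 -0.0861  0.1089] rot [ 1.7982e+02  1.3000e-01 -8.6520e+01] F [-0.4  0.6 -1.2] w 0.0635
total turn units [ 0.02  0.02 -0.  ] dist [  4.3   2.6 -23.9]
[[-0.03, -0.06, 0.3], [0.01, 0.01, -0.0]]
[[-0.03, -0.06, 0.3], [0.01, 0.01, -0.0]]
```

Request:
apply_moves([
  [[-0.07,-0.1,0.05],[0.02,0.01,0],58],
  [[0,0,0.15],[0,0,0],58],
  [[0,0,0.2],[0,0,0],58],
  [[0,0,0],[0,0,0],58],
])

```text
time_s: 14.2
tcp_pos: [0.6042, -0.0833, 0.0922]
eef_rot: [-179.9, 0.0, -86.6]
contact_force: [-0.8, 0.0, -1.4]
gripper_width: 0.0637
```

```bash
python3 plan.py .6044 -.0835 .046 -86.5 3
```

```text
t 14.2 p [ 0.6042 -0.0833  0.0922] rot [-1.7994e+02  4.0000e-02 -8.6560e+01] F [-0.8  0.  -1.4] w 0.0637
total turn units [-0.01  0.01 -0.01] dist [  0.2  -0.2 -46.2]
[[0.0, -0.0, 0.38], [-0.0, 0.0, -0.0]]
[[0.0, -0.0, 0.38], [-0.0, 0.0, -0.0]]
[[0.0, -0.0, 0.38], [-0.0, 0.0, -0.0]]
```

Request:
apply_moves([
  [[0,0,0.3],[0,0,0],58],
  [[0,0,0.3],[0,0,0],58],
  [[0,0,0.25],[0,0,0],58],
  [[0,0,0],[0,0,0],58],
])

```text
time_s: 14.6
tcp_pos: [0.6041, -0.0831, 0.0548]
eef_rot: [-180.0, 0.0, -86.5]
contact_force: [-0.3, -0.2, -0.9]
gripper_width: 0.0638
```

```bash
python3 plan.py .6044 -.0835 .046 -86.5 1
```

```text
t 14.6 p [ 0.6041 -0.0831  0.0548] rot [-1.7996e+02  4.0000e-02 -8.6550e+01] F [-0.3 -0.2 -0.9] w 0.0638
total turn units [-0.    0.01 -0.01] dist [ 0.3 -0.4 -8.8]
[[0.01, -0.01, 0.22], [-0.0, 0.01, -0.01]]
```

Request:
apply_moves([
  [[0.01,0,0.2],[0,0,0],58],
  [[0,0,0.07],[0,0,0],58],
  [[0,0,0.05],[0,0,0],58],
  [[0,0,0],[0,0,0],58],
])

```text
time_s: 15.0
tcp_pos: [0.6042, -0.0835, 0.0443]
eef_rot: [-180.0, -0.0, -86.4]
contact_force: [-0.2, 0.1, -1.1]
gripper_width: 0.0638
```

Request:
apply_moves([
  [[0,0,0.05],[0,0,0],58],
  [[0,0,0.04],[0,0,0],58],
])

```text
time_s: 15.2
tcp_pos: [0.6047, -0.0834, 0.0435]
eef_rot: [-179.9, -0.0, -86.4]
contact_force: [-8.5, 3.8, 20.9]
gripper_width: 0.0634
```

Request:
apply_moves([
  [[0,0,-0.05],[0,0,0],70],
  [[0,0,0],[0,0,0],78],
  [[0,0,0],[0,0,0],84],
  [[0,0,0],[0,0,0],84],
  [[0,0,-0.3],[0,0,0],84],
])

```text
time_s: 15.7
tcp_pos: [0.6043, -0.0836, 0.0566]
eef_rot: [-179.9, -0.1, -86.4]
contact_force: [-0.4, 0.1, -0.0]
gripper_width: 0.084
```

Request:
apply_moves([
  [[0,0,-0.7],[0,0,0],86],
  [[0,0,-0.8],[0,0,0],86],
  [[0,0,-0.8],[0,0,0],86],
  [[-0.9,0,-0.4],[0,0,0],60],
  [[-0.9,0,0],[0,0,0],40],
])

```text
time_s: 16.2
tcp_pos: [0.6003, -0.0138, 0.1723]
eef_rot: [-179.9, -0.1, -86.7]
contact_force: [1.3, 0.1, -0.6]
gripper_width: 0.0754
```

Request:
apply_moves([
  [[-0.8,0,0],[0,0,0],20],
  [[0,0,0],[0,0,0],0],
])

```text
time_s: 16.4
tcp_pos: [0.5991, 0.0222, 0.1756]
eef_rot: [-179.7, -0.0, -86.6]
contact_force: [-0.5, -0.4, -0.1]
gripper_width: 0.0595
```

```bash
cat > chk.py <<'E'
import sys
from plant import r
from m import *
n=sys.argv[1]
s=r.get_state();c=r.capture("wrist");T=wristT(s,c);cv2.imwrite(f"pics/w{n}.png",c["img"]);Q=cloud(c,T)
t=r.capture("top");Qt=cloud(t);cv2.imwrite(f"pics/t{n}.png",cv2.resize(t["img"][140:260,180:320],None,fx=5,fy=5))
d=r.capture("side");cv2.imwrite(f"pics/s{n}.png",cv2.resize(d["img"][140:250,190:310],None,fx=5,fy=5))
print(s["time_s"],np.round(s["tcp_pos"],4),np.round(s["eef_rot"],2))
def loc(P,o): 
    a=np.radians(3.4);u=np.array([[np.cos(a),np.sin(a)],[-np.sin(a),np.cos(a)]]);return (P[:,:2]-o)@u.T*1000
for nm,q,o in(("wrist",Q,(.5964,.0383)),("top",Qt,(.5973,.0402))):
  L=loc(q.reshape(-1,3),np.array(o));z=q.reshape(-1,3)[:,2]
  for k,yc,zr in(("wide",-67,(.066,.08)),("narrow",-121,(.066,.08))):
    m=(abs(L[:,0])<35)&(abs(L[:,1]-yc)<27)&(z>zr[0])&(z<zr[1]); P=L[m]
    if len(P)>8: print(nm,k,len(P),"x",np.round(np.percentile(P[:,0],[1,99]),1),"y",np.round(np.percentile(P[:,1],[1,99]),1),"ztop",np.round(np.percentile(z[m],80),4),rect(P/1000))
E
python3 chk.py 9
```

```text
16.4 [0.5991 0.0222 0.1756] [-1.7965e+02 -2.0000e-02 -8.6580e+01]
wrist wide 3174 x [-15.5  19. ] y [-89.3 -44.1] ztop 0.0707 (array([  1.8, -66.6]), array([37.3, 46.1]), 0.9)
wrist narrow 2482 x [-16.5  18.1] y [-135.7 -106. ] ztop 0.0707 (array([   1.1, -121. ]), array([37.4, 30.2]), 0.0)
top wide 116 x [-19.5  22.1] y [-89.2 -54.3] ztop 0.0742 (array([ -2.7, -77.3]), array([29.7, 46.2]), 58.8)
top narrow 134 x [-20.5  20.6] y [-145.3  -96.7] ztop 0.074 (array([   0.3, -120.4]), array([51.6, 42.7]), 85.2)
```

View pics/w9.png

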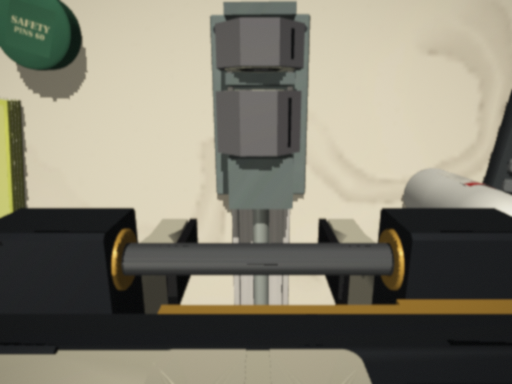

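View pics/s9.png

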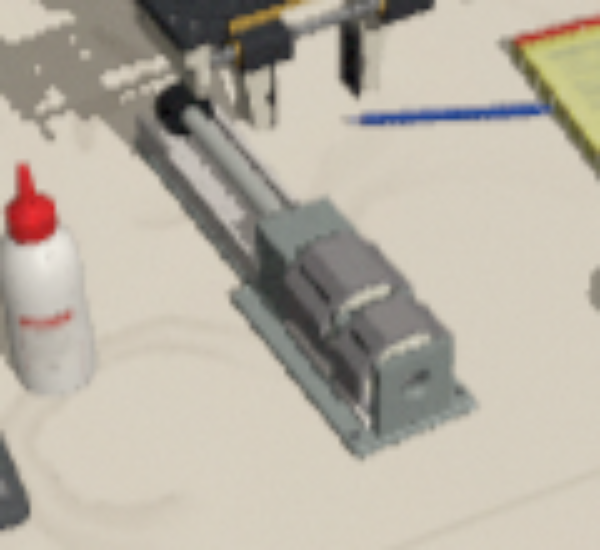

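Request:
apply_moves([
  [[-0.95,0,0],[0,0,0],0],
  [[-0.95,0,0],[0,0,0],0],
  [[-0.95,0,0],[0,0,0],0],
  [[-0.95,0,0],[0,0,0],0],
  [[-0.95,0,0],[0,0,0],0],
])

```text
time_s: 17.05
tcp_pos: [0.5887, 0.2049, 0.1742]
eef_rot: [-179.9, -0.2, -87.5]
contact_force: [1.2, 0.5, 0.7]
gripper_width: 0.0077
```

Request:
apply_moves([
  [[-0.6,0,0],[0,0,0],0],
  [[0,0,0],[0,0,0],0],
])

```text
time_s: 17.25
tcp_pos: [0.588, 0.2317, 0.1736]
eef_rot: [-179.9, -0.2, -87.4]
contact_force: [0.1, -0.4, -0.0]
gripper_width: 0.0002
```

```bash
python3 plan.py .588 .225 .07 -86.5 5
python3 - <<'E'
from plant import r
from m import *
s=r.get_state();c=r.capture("wrist");T=wristT(s,c);cv2.imwrite("pics/w10.png",c["img"]);Q=cloud(c,T)
g=c["img"].max(2)<70; K=Q[g]; K=K[(abs(K[:,0]-.587)<.04)&(abs(K[:,1]-.18)<.04)&(K[:,2]>.02)&(K[:,2]<.07)]
if len(K): print(len(K),rect(K),np.round(K.min(0),4),np.round(K.max(0),4))
E
```

```text
t 17.25 p [0.588  0.2317 0.1736] rot [-179.93   -0.21  -87.39] F [ 0.1 -0.4 -0. ] w 0.0002
total turn units [-0.01 -0.03 -0.11] dist [   0.    -6.7 -103.6]
[[0.03, 0.0, 0.52], [-0.0, -0.01, -0.02]]
[[0.03, 0.0, 0.52], [-0.0, -0.01, -0.02]]
[[0.03, 0.0, 0.52], [-0.0, -0.01, -0.02]]
[[0.03, 0.0, 0.52], [-0.0, -0.01, -0.02]]
[[0.03, 0.0, 0.52], [-0.0, -0.01, -0.02]]
1099 (array([587. , 182.5]), array([33.5, 19.6]), 3.5) [0.5699 0.1724 0.0393] [0.6042 0.1928 0.0565]
```

View pics/w10.png

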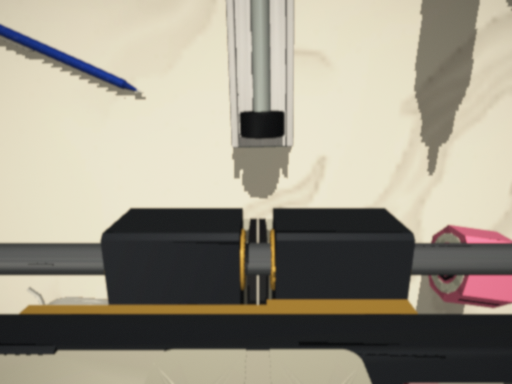

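Request:
apply_moves([
  [[0.04,0,0.5],[0,-0.02,-0.05],0],
  [[0.04,0,0.5],[0,-0.01,-0.05],0],
  [[0.03,0,0.5],[0,0,-0.02],0],
  [[0.03,0,0.5],[0,0,0],0],
  [[0,0,0.5],[0,0,0],0],
])

```text
time_s: 17.8
tcp_pos: [0.5914, 0.2178, 0.0737]
eef_rot: [-179.7, 0.1, -86.8]
contact_force: [-0.1, 0.6, -0.6]
gripper_width: 0.0006
```

```bash
python3 plan.py .585 .218 .0515 -86.5 2
```

```text
t 17.8 p [0.5914 0.2178 0.0737] rot [-1.7972e+02  1.1000e-01 -8.6780e+01] F [-0.1  0.6 -0.6] w 0.0006
total turn units [-0.03  0.01 -0.03] dist [ -6.4   0.2 -22.2]
[[-0.01, 0.08, 0.28], [-0.02, 0.01, -0.02]]
[[-0.01, 0.08, 0.28], [-0.02, 0.01, -0.02]]
```

Request:
apply_moves([
  [[-0.01,0.08,0.26],[-0.02,0.01,-0.02],0],
  [[-0.01,0.08,0.26],[-0.02,0,-0.02],0],
  [[0,0,0],[0,0,0],0],
])

```text
time_s: 18.1
tcp_pos: [0.5837, 0.2132, 0.0493]
eef_rot: [179.6, -0.1, -86.7]
contact_force: [0.7, 0.5, -0.4]
gripper_width: 0.0008
```

```bash
python3 plan.py .5857 .205 .0515 -86.5 2
```

```text
t 18.1 p [0.5837 0.2132 0.0493] rot [ 1.7965e+02 -1.5000e-01 -8.6710e+01] F [ 0.7  0.5 -0.4] w 0.0008
total turn units [ 0.04 -0.02 -0.03] dist [ 2.  -8.2  2.2]
[[0.1, -0.02, -0.03], [0.02, -0.01, -0.01]]
[[0.1, -0.02, -0.03], [0.02, -0.01, -0.01]]
```

Request:
apply_moves([
  [[0.15,-0.04,-0.05],[0.03,-0.02,-0.02],0],
  [[0.2,0,0],[0,0,0],0],
  [[0.25,0,0],[0,0,0],0],
  [[0.25,0,0],[0,0,0],0],
])

```text
time_s: 18.5
tcp_pos: [0.5892, 0.1787, 0.0541]
eef_rot: [-179.9, 0.2, -86.4]
contact_force: [0.5, 0.6, -0.8]
gripper_width: 0.0006
```

```bash
python3 plan.py .594 .09 .0515 -86.5 8
```

```text
t 18.5 p [0.5892 0.1787 0.0541] rot [-1.7985e+02  1.6000e-01 -8.6420e+01] F [ 0.5  0.6 -0.8] w 0.0006
total turn units [-0.02  0.02  0.01] dist [  4.8 -88.7  -2.6]
[[0.28, 0.0, 0.01], [-0.0, 0.0, 0.0]]
[[0.28, 0.0, 0.01], [-0.0, 0.0, 0.0]]
[[0.28, 0.0, 0.01], [-0.0, 0.0, 0.0]]
[[0.28, 0.0, 0.01], [-0.0, 0.0, 0.0]]
[[0.28, 0.0, 0.01], [-0.0, 0.0, 0.0]]
[[0.28, 0.0, 0.01], [-0.0, 0.0, 0.0]]
[[0.28, 0.0, 0.01], [-0.0, 0.0, 0.0]]
[[0.28, 0.0, 0.01], [-0.0, 0.0, 0.0]]
```

Request:
apply_moves([
  [[0.25,0.01,0.02],[0,0,0],0],
  [[0.25,0,0.02],[0,0,0],0],
  [[0.25,0,0],[0,0,0],0],
])

```text
time_s: 18.8
tcp_pos: [0.5918, 0.1465, 0.0539]
eef_rot: [-179.7, 0.3, -86.4]
contact_force: [-0.2, 1.0, -0.2]
gripper_width: 0.0003
```

```bash
python3 plan.py .5925 .12 .0515 -86.5 1; python3 chk.py 11
```

```text
t 18.8 p [0.5918 0.1465 0.0539] rot [-179.68    0.27  -86.44] F [-0.2  1.  -0.2] w 0.0003
total turn units [-0.04  0.03  0.01] dist [  0.7 -26.5  -2.4]
[[0.66, 0.02, 0.06], [-0.04, 0.03, 0.01]]
18.8 [0.5918 0.1465 0.0539] [-179.68    0.27  -86.44]
top wide 197 x [-18.2  21. ] y [-89.  -44.1] ztop 0.0744 (array([  2. , -65.8]), array([45.5, 42.7]), 85.2)
top narrow 139 x [-19.1  22.6] y [-141.6  -97.9] ztop 0.074 (array([   0.2, -120.4]), array([51.5, 42.7]), 84.9)
```

View pics/s11.png

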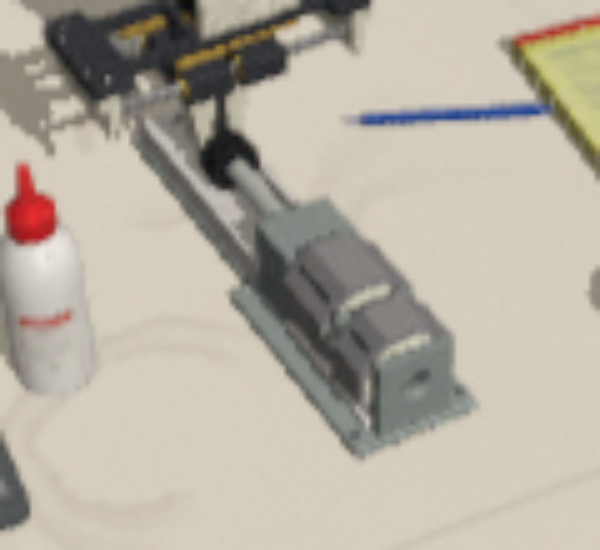

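View pics/w11.png

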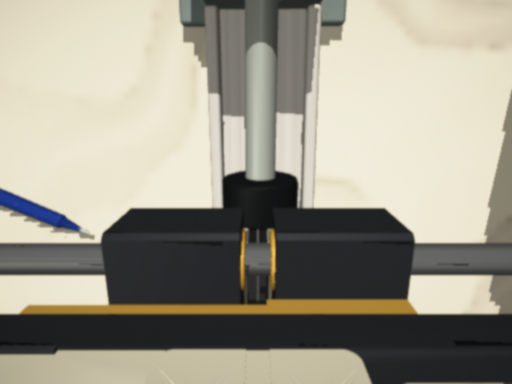

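Request:
apply_moves([
  [[0.2,0,0.03],[-0.03,0.02,0],0],
  [[0.2,0,0.02],[0,0,0],0],
  [[0.2,0,0],[0,0,0],0],
])

```text
time_s: 19.25
tcp_pos: [0.5934, 0.1224, 0.0515]
eef_rot: [-180.0, 0.1, -86.4]
contact_force: [0.3, 1.9, 0.4]
gripper_width: 0.0004
```

Request:
apply_moves([
  [[0.2,0,0.02],[0,0,0],0],
  [[0.2,0,0.01],[0,0,0],0],
])

```text
time_s: 19.45
tcp_pos: [0.5944, 0.1053, 0.05]
eef_rot: [-180.0, 0.1, -86.4]
contact_force: [0.2, 2.2, -0.5]
gripper_width: 0.0007
```

```bash
python3 plan.py .5955 .068 .0515 -86.5 1
```

```text
t 19.45 p [0.5944 0.1053 0.05  ] rot [-1.7996e+02  9.0000e-02 -8.6380e+01] F [ 0.2  2.2 -0.5] w 0.0007
total turn units [-0.    0.01  0.02] dist [  1.1 -37.3   1.5]
[[0.93, 0.03, -0.04], [-0.0, 0.01, 0.02]]
```

Request:
apply_moves([
  [[0.2,0,-0.02],[0,0,0],0],
  [[0.2,0,0],[0,0,0],0],
  [[0.2,0,0],[0,0,0],0],
])

```text
time_s: 19.75
tcp_pos: [0.5957, 0.0787, 0.0506]
eef_rot: [-180.0, 0.1, -86.4]
contact_force: [0.3, 2.4, 0.2]
gripper_width: 0.0007
```

```bash
python3 plan.py .5955 .068 .0515 -86.5 1
```

```text
t 19.75 p [0.5957 0.0787 0.0506] rot [-1.80e+02  7.00e-02 -8.64e+01] F [0.3 2.4 0.2] w 0.0007
total turn units [-0.    0.01  0.01] dist [ -0.2 -10.7   0.9]
[[0.27, 0.02, -0.02], [-0.0, 0.01, 0.01]]
```

Request:
apply_moves([
  [[0.12,0,0],[0,0,0],0],
  [[0.08,0,0],[0,0,0],0],
])

```text
time_s: 19.95
tcp_pos: [0.5962, 0.0707, 0.0506]
eef_rot: [-180.0, 0.2, -86.5]
contact_force: [-10.2, 26.2, 5.3]
gripper_width: 0.0004
```

Request:
apply_moves([
  [[0.06,0,0],[0,0,0],0],
  [[0.05,0,0],[0,0,0],0],
])

```text
time_s: 20.15
tcp_pos: [0.5961, 0.0709, 0.0507]
eef_rot: [-179.9, 0.6, -86.5]
contact_force: [-3.9, 11.0, 0.3]
gripper_width: 0.0005
```

Request:
apply_moves([
  [[-0.3,0,0],[0,0,0],0],
  [[-0.6,0,0],[0,0,0],0],
  [[-0.4,0,-0.6],[0,0,0],0],
  [[0,0,-0.9],[0,0,0],0],
  [[0,0,-0.9],[0,0,0],0],
])

```text
time_s: 20.65
tcp_pos: [0.5893, 0.123, 0.1439]
eef_rot: [179.5, 0.2, -86.6]
contact_force: [0.3, -0.5, 0.2]
gripper_width: 0.0002
```

Request:
apply_moves([
  [[-0.6,0,-0.5],[0,0,0],0],
  [[0,0,0],[0,0,0],0],
])

```text
time_s: 20.85
tcp_pos: [0.5905, 0.1484, 0.1704]
eef_rot: [179.9, 0.3, -86.5]
contact_force: [-0.4, -0.5, -0.1]
gripper_width: 0.0006
```

```bash
python3 chk.py 12; python3 - <<'E'
from plant import r
from m import *
s=r.get_state();c=r.capture("wrist");T=wristT(s,c);Q=cloud(c,T)
g=(c["img"].max(2)<70); K=Q[g]; K=K[(abs(K[:,0]-.595)<.03)&(K[:,1]<.1)&(K[:,1]>.02)&(K[:,2]>.03)&(K[:,2]<.07)]
if len(K): print("knob",len(K),rect(K),np.round(np.percentile(K[:,1],[2,98]),4),np.round(K[:,2].max(),4))
P=region(Q,(.55,.64),(0,.06),(.059,.066)); print("block",rect(P))
E
```

```text
20.85 [0.5905 0.1484 0.1704] [179.92   0.26 -86.54]
top wide 195 x [-18.3  22.2] y [-89.1 -44.1] ztop 0.074 (array([  1.9, -65.7]), array([45.4, 42.9]), 85.1)
top narrow 138 x [-20.5  20.2] y [-144.  -101.5] ztop 0.0743 (array([ 1.000e-01, -1.218e+02]), array([48.5, 42.6]), 85.8)
knob 1784 (array([595.5,  48.4]), array([49.7, 21. ]), 3.7) [0.0369 0.0588] 0.0597
block (array([596.9,  27.2]), array([50. , 22.5]), 3.7)
```

View pics/w12.png

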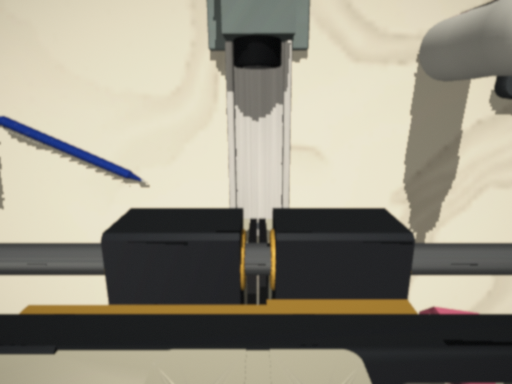

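View pics/s12.png

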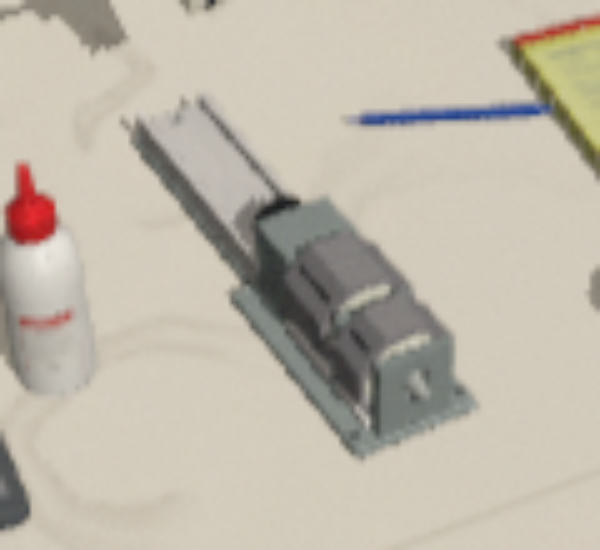

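```bash
python3 -c "
from plant import r
print(r.get_state()['contact_force'],r.get_state()['time_s']); print(r.close_job())"
```

```text
[-0.73482482  0.46148989 -0.97344498] 21.05
the job is handed in; nothing more can be done
None
```

I loaded both grey cassettes and pushed the spindle home with closed fingers. The job was handed in at about 21 s, with the arm clear of everything. The system reported no verdict.

**Cassettes:** before the push, the wrist camera put each about 1–2 mm across and 0.5 mm or less along from its bay centre. Both stood on the bay floor, with their tops at about 71 mm. After the push I had only the top camera. It agreed on position to about 1–2 mm, but its fits were loose: the narrow-cassette rectangle came out at 48 x 43 mm because it took in the neighbouring parts.

**Spindle:** the knob's outer face is about 20.4 mm from the guide block face, against 20 mm when home. The side view shows the tip standing out of the end cheek. The push force stayed near 2 N until the knob met the block, and the highest reading was about 28 N.

**Disagreements:**
- The fingers stopped 2–3 mm earlier than I had calculated. I put this down to the fingers being thicker than the pad width I assumed, since the camera shows the knob seated.
- The top and wrist cameras differed by 1–3 mm in absolute position, so I relied on the wrist camera.

I did not touch the bystanders or the pink look-alike. I did not measure them again at the end.

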